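# Seat a taper tool holder in its turning seat and rock it

## Task

Take the router tool holder with the brass nut out of the wooden rack and seat its taper fully home, upright, in the tapered socket of the green stand. Then, while pressing it down gently but firmly enough that the taper grips, rock it to check that the seat turns freely: turn the holder, and the socket with it, anticlockwise (seen from above) until the socket's orange pointer passes the red mark on that side, then clockwise until it passes the other red mark. Finally let go and leave the holder seated, and leave the other things where they are.

Things in the scene. Friction and masses are not known exactly. Their poses are not given: they have to be found in the camera images.
- holder: Tool holder, about 0.4 kg, upright, taper down, in one of the rack's two holes, its flange resting on the rack's top. Heights above its origin (centre of the taper's small end, z up the axis): steel taper 0 to 38 mm, 22 mm across at the bottom, 42 at the top; neck to 42; flange 56 mm across, 42 to 54; plain round BRASS nut 40 mm across, 54 to 102 (the top): grip there.
- holder_gauge (a point): Point on the holder's axis at the large end of the taper, 38 mm above the holder's origin.
- rack: Light wooden block 100 x 190 x 70 mm (x, y, z), fixed, with two holes of 46 mm, 90 mm apart along its y, right through. Origin: centre of its underside. The brass-nut holder may be in either hole.
- stand: Green fixed stand: base 120 x 120 x 18 mm, dial 108 mm across, above it the steel socket, 68 mm across, 56 mm tall, with an orange pointer at its foot reaching 53 mm from the axis. Origin: centre of its underside. Black zero mark on the dial's -x side, red marks 25 degrees either side. The seat is delicate: pushes above 25 N harm it (contact force summed round the taper, about 2.5 times the push, over 60 N).
- stand_axis (a point): Fixed point on the vertical turning axis, 104 mm above the table: the MIDDLE setting of the socket's mouth. The socket sits on a clamped height-adjusting quill: its mouth is really anywhere from 8 mm below to 8 mm above this point, not measured; find it by feel. The cup matches the holder's taper (42 mm across at the mouth, 38 mm deep): fully home, holder_gauge is level with the mouth within 1 mm.
- socket (a joint): Angle of the socket about the vertical, rad; 0 with the pointer at the black mark, positive anticlockwise seen from above, stops at +-0.75; the red marks lie at +-0.44. It starts up to 0.15 either side of 0 and stays where it is left. Bearing drag 0.3 N m: under its weight alone the taper slips; press down with 10 to 15 N while turning.
- decoy: Another tool holder with a BLACK nut and a straight 28 mm shank, otherwise of the same size, in the rack's other hole. Leave alone. Origin: centre of the bottom of its shank.
- glue: White glue bottle, 56 mm across, 150 mm tall, standing. Leave alone. Origin: centre of its underside.
- offcut: Wood offcut 90 x 60 x 40 mm. Leave alone. Origin: centre of its underside.
- muffs: Yellow and black ear muffs lying on their cups, about 170 x 125 x 45 mm. Leave alone. Origin: on the table, midway between the cups.
There are look-alikes about, which are no part of the job. Of the things that look like the stand, the middle-sized one is meant.

How it is judged:
By the outcome, as a careful person would: the job done as asked, in the order asked, and still so for the second after the job is handed in, with the robot touching nothing.
It also fails if it takes over 58 s, if anything falls off the work surface, if the arm or the gripper's body presses on something with over 40 N, if the wrist force passes 120 N, or if a joint passes its speed limit or range.

## Robot

A 6-joint arm with a two-finger parallel gripper is mounted at the origin on the work surface. World frame = base frame: x ahead of the robot, y to its left, z up, the work surface at z = 0. Lengths are in m, angles in rad, forces in N, time in s.
With the tool pointing down it reaches from about 0.35 to 0.975 m from the base axis. Payload 4.9 kg.
Tool frame: the origin (TCP) lies on the centre line of the jaws, within the pads' length; the fingertips stand 8 mm ahead of it and the grasp point (between the pads) lies 11 mm behind it; z points along the fingers, y is the direction in which the jaws open and shut (so a half turn about z gives the same grasp; the last joint's range is limited). The gripper opens to 85 mm and grips with 20 to 120 N. Pads are 22 mm wide; open, the fingers measure 114 mm over their backs; the gripper's body (76 mm by 85 mm) begins 54 mm behind the grasp point. The pads swing forward as they close: fully open they stand 13 mm farther back than shut.
Start: joints at [1.141, 0.053, 1.613, -0, 1.476, -0.119], TCP at [0.191, 0.595, 0.219] pointing down, gripper open.
Joint ranges: [-3.01, 3.01], [-1.01, 2.22], [0.06, 2.58], [-1.02, 4.17], [0.09, 2.62], [-3.14, 3.14]. Speed limits (rad/s): [2.57, 2.57, 3.14, 3.14, 3.14, 3.14].

## Interface

Orientations are given as a rotation vector (axis times angle).
In Python, from station import get_obs, get_image, calibration, finish_job gives the robot as it stands. The module is installed in compiled form; this text tells all that it offers.
- The arm moves only by the shell command python3 -m jog 'ROWS' [FORCE]. ROWS is JSON, a list of rows, each a list of 7 numbers: the shift along the tool's x, y, z in cm, then the turn, a rotation vector about the tool's x, y, z in rad, then the closure in counts, from 0 (fully open) to 255 (shut). In form: [[dx, dy, dz, ax, ay, az, jaw], ...]. A call has 1 to 8 rows; each row is the pose to reach, as a shift and turn from the pose measured when the call began, along the tool's axes at that moment; what a row does not reach only later rows make up. A row lasts 1/12 s, in which the tool goes at most 41.7 mm and 7.16 degrees, less where a joint would pass 70% of its speed; a pose out of reach is approached as far as the arm can. A call with a gripper value outside its range is refused whole. The fingers move at their own pace and stop on an object; FORCE is the grip in N (left out, the last holds). Time passes only in rows, so rows that repeat a pose let the fingers close. It gives the time, the measured TCP pose, the force and the opening at its end, in the units of the state.
- get_obs(): the state, without advancing time (a new reading comes with each control period).
- get_image(name): name is "scene" or "top" or "wrist"; returns the picture (400x640x3 uint8, red, green, blue); there is no depth.
- calibration(name): a dict with "vfov" (degrees; the focal length in pixels is half the picture's height over the tangent of half this angle, whatever the lens; pixels are square), "cx", "cy" (the principal point, pixels), "R" (3x3) and "t" (3): a world point X has camera coordinates R X + t. Camera axes: x right, y down, z forward; pixel columns grow to the right and rows downward; lengths in m; the calibration is good to about 2 mm. A picture is of the moment at which its call begins: read the wrist's pose just before it. calibration takes no time and is no camera call; for the wrist camera it gives the pose at the moment of the call.
- finish_job(): hands the job in, once; it reports no verdict.
The state is a dict: "t": time; "q": joint angles; "dq": joint speeds; "effort": joint torques, N m; "tool_pos": TCP position; "tool_rot": TCP orientation; "contact_force": force on the tool from outside, world axes, zero at the start; "wrist_torque": the same for the moment, N m; "opening": finger opening in m.
Only numpy, scipy, OpenCV 4.12 (cv2) and the standard library are available. Lean on these libraries where they do the work, as an engineer would, in place of code of your own. Each camera call takes 0.05 s, during which the arm holds its last target. There are 200 camera calls.

## Working session

There is one attempt and no reset: what is moved stays moved. The work goes in short steps, Python scripts to look and compute and a shell command to move; the robot and the scene stay as the last step left them, time stands still between calls to the robot, and variables do not carry over. Pictures are saved under pics/ and viewed, about 8 in all and at most 12, crops included, and the job is handed in when it is done.

```bash
mkdir -p pics
cat > h.py <<'E'
import numpy as np,cv2
from station import get_obs,get_image,calibration
def snap(n,f):
    c=calibration(n); im=get_image(n); cv2.imwrite(f'pics/{f}.png',im[:,:,::-1]); np.save(f'pics/{f}.npy',{'c':c},allow_pickle=True); return im,c
def load(f):
    return cv2.imread(f'pics/{f}.png'),np.load(f'pics/{f}.npy',allow_pickle=True).item()['c']
def ray(c,u,v):
    f=200/np.tan(np.radians(c['vfov'])/2); R=np.array(c['R']);t=np.array(c['t'])
    d=R.T@np.array([(u-c['cx'])/f,(v-c['cy'])/f,1]); return -R.T@t,d
def onz(c,u,v,z):
    o,d=ray(c,u,v); return o+d*(z-o[2])/d[2]
def proj(c,X):
    f=200/np.tan(np.radians(c['vfov'])/2); p=np.array(c['R'])@np.array(X)+np.array(c['t']); return p[0]/p[2]*f+c['cx'],p[1]/p[2]*f+c['cy']
def tri(a,b):
    (o1,d1),(o2,d2)=ray(*a),ray(*b); A=np.stack([d1,-d2],1); s=np.linalg.lstsq(A,o2-o1,rcond=None)[0]
    p,q=o1+s[0]*d1,o2+s[1]*d2; return (p+q)/2,np.linalg.norm(p-q)
E
python3 - <<'E'
from h import *
for n in ('scene','top'):
    im,c=snap(n,n+'0'); print(n,c)
print(get_obs())
E
```

```text
scene {'vfov': 46.55719054807895, 'cx': 322.3547337278013, 'cy': 203.001349229331, 'R': array([[-0.821592  ,  0.5697533 ,  0.01917697],
       [ 0.29121919,  0.44838569, -0.84506903],
       [-0.49007955, -0.68871725, -0.53431319]]), 't': array([ 0.45737816, -0.0683039 ,  1.52220817])}
top {'vfov': 50.17199933825466, 'cx': 314.3454357980663, 'cy': 201.16006853944253, 'R': array([[-0.01419663, -0.99986599, -0.00815231],
       [-0.98422852,  0.01541147, -0.17622914],
       [ 0.17633116,  0.00552187, -0.98431541]]), 't': array([-0.03556473,  0.52900808,  1.06918584])}
{'t': 0.1, 'q': array([ 1.14099852e+00,  5.33168845e-02,  1.61418540e+00,  1.15661311e-05,
        1.47601046e+00, -1.19021246e-01]), 'dq': array([-0.00115194, -0.00091683, -0.00315168, -0.00011506,  0.00271986,
       -0.00106728]), 'effort': array([ 1.39150766e-04, -3.94901168e+01, -3.71363211e+01, -1.45998674e-04,
        3.92966977e-03, -2.52227039e-06]), 'tool_pos': array([0.19088023, 0.59450626, 0.21785269]), 'tool_rot': array([-4.86123810e-01, -3.10321464e+00,  2.89783708e-03]), 'contact_force': array([ 1.12759764,  0.49856587, -0.06136156]), 'wrist_torque': array([ 0.01941311, -0.00328636, -0.01673209]), 'opening': 0.08572612009610704}
```

View pics/scene0.png

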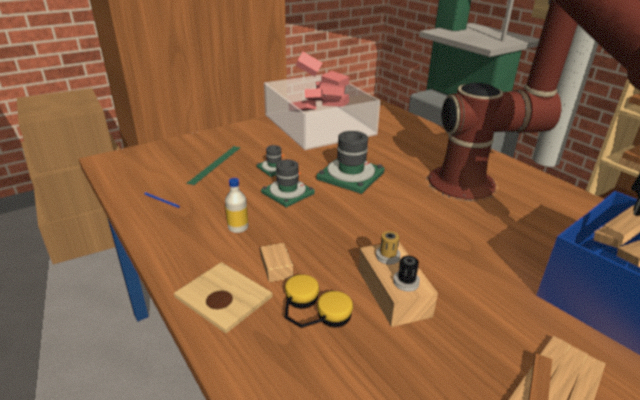

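View pics/top0.png

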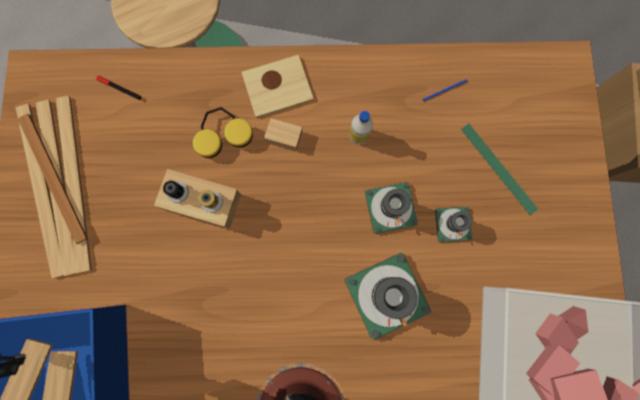

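Scene picture: three stand look-alikes, at scene (274,158) small, (288,180) middle and (352,158) large. In the top view they are at (455,224), (391,208) and (388,296). The middle-sized one, at top (391,208), fits. The brass nut is at top (209,201) and the black one at (174,189). I'll confirm this with enlarged crops.

Run:
```python
from h import *
a,ca=load('top0'); b,cb=load('scene0')
g=lambda im,u,v,w,h,s: cv2.resize(im[v:v+h,u:u+w],None,fx=s,fy=s,interpolation=cv2.INTER_CUBIC)
A=np.hstack([g(a,150,160,100,75,4),g(a,355,170,100,75,4)]); B=np.hstack([g(b,350,222,100,75,4),g(b,245,145,100,75,4)])
cv2.imwrite('pics/crop1.png',np.vstack([A,B]))
# base green masks (top)
hsv=cv2.cvtColor(a,cv2.COLOR_BGR2HSV); m=cv2.inRange(hsv,(60,60,20),(95,255,160))
m=cv2.morphologyEx(m,cv2.MORPH_CLOSE,np.ones((15,15)))
for c in cv2.findContours(m,cv2.RETR_EXTERNAL,cv2.CHAIN_APPROX_NONE)[0]:
    if cv2.contourArea(c)<500: continue
    r=cv2.minAreaRect(c); P=np.array([onz(ca,u,v,.018) for u,v in cv2.boxPoints(r)]); print('green',np.round(r[0],1),P.mean(0).round(3),np.linalg.norm(P[0]-P[1]).round(3),np.linalg.norm(P[1]-P[2]).round(3))
for n,u,v in (('brass',209,200),('black',174,189)):
    print(n,onz(ca,u,v,.13).round(3))
```

```text
green [387.2 295.8] [ 0.284 -0.227  0.018] 0.167 0.167
green [499.1 168.9] [ 0.617 -0.543  0.018] 0.025 0.29
green [218.  33.] [1.032 0.228 0.018] 0.134 0.076
brass [0.52  0.211 0.13 ]
black [0.549 0.297 0.13 ]
```

View pics/crop1.png

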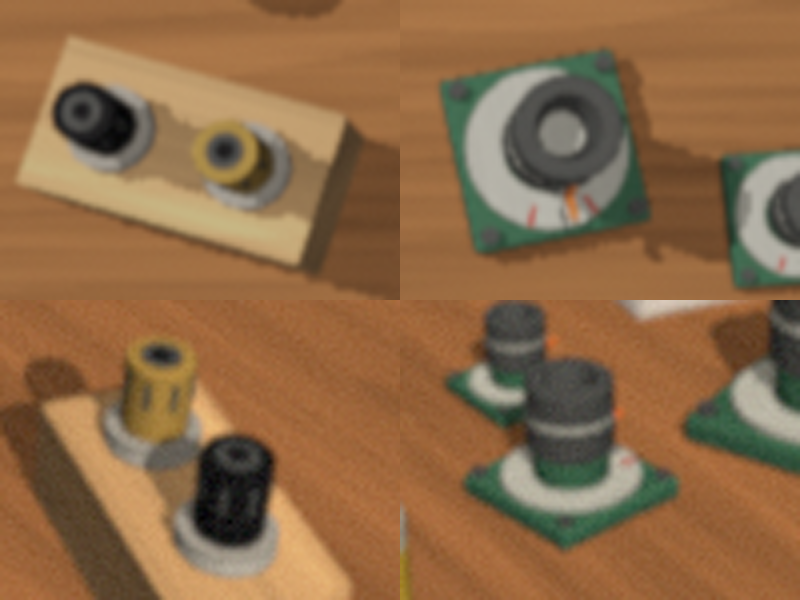

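Crop: the brass nut is the left-hand of the two in scene and the right-hand one in the top view, with its top centre at top (206.3,198) and scene (390,235). The middle stand has green corners in all views and its mouth at top (395.5,202.8), scene (287.5,163.8). Next I triangulate these.

Run:
```python
from h import *
a,ca=load('top0'); b,cb=load('scene0')
print('nut',tri((ca,206.3,198),(cb,390,235)))
print('mouth',tri((ca,395.5,202.8),(cb,287.5,163.8)))
P=np.array([onz(ca,(x-400)/4+355,y/4+170,.018) for x,y in((441,81),(610,50),(650,216),(477,252))]); print(P.round(4),P.mean(0),np.linalg.norm(np.diff(P,axis=0),axis=1))
n,_=tri((ca,206.3,198),(cb,390,235)); o=get_obs()
from scipy.spatial.transform import Rotation as R
Rt=R.from_rotvec(o['tool_rot']).as_matrix(); print(Rt.round(3)); print('tcp shift in tool cm',Rt.T@(n-o['tool_pos'])*100)
c=calibration('wrist'); C=-c['R'].T@c['t'];print('cam in tool',Rt.T@(C-o['tool_pos']),Rt.T@c['R'].T, c['vfov'])
```

```text
nut (array([0.52536461, 0.21752322, 0.13049314]), np.float64(0.00017628570088768904))
mouth (array([ 0.51272004, -0.2456869 ,  0.10309166]), np.float64(0.0040699367790511505))
[[ 0.5613 -0.1807  0.018 ]
 [ 0.5808 -0.2952  0.018 ]
 [ 0.4678 -0.3158  0.018 ]
 [ 0.4456 -0.2004  0.018 ]] [ 0.51387181 -0.24800792  0.018     ] [0.11622722 0.11480537 0.11752033]
[[-0.952  0.306 -0.001]
 [ 0.306  0.952 -0.002]
 [ 0.    -0.002 -1.   ]]
tcp shift in tool cm [-43.37633098 -25.64722366   8.77444722]
cam in tool [ 0.0838524  -0.00020843 -0.15520113] [[ 4.73830596e-04 -9.45498180e-01 -3.25627037e-01]
 [ 9.99999727e-01  6.32463397e-04 -3.81302870e-04]
 [ 5.66468352e-04 -3.25626768e-01  9.45498222e-01]] 66.596556164263
```

The numbers hold up: the nut top comes out at 0.1305 (expected 0.130) and the base sides at 116 mm (expected 120). The look-alikes are clearly different in size: the large base is 167 mm. I'll hover over the nut with the jaws turned across the rack and check with the wrist camera.

```bash
python3 -m jog '[[-43.4,-25.6,0,0,0,1.58,0],[-43.4,-25.6,0,0,0,1.58,0],[-43.4,-25.6,0,0,0,1.58,0],[-43.4,-25.6,0,0,0,1.58,0],[-43.4,-25.6,0,0,0,1.58,0],[-43.4,-25.6,0,0,0,1.58,0],[-43.4,-25.6,0,0,0,1.58,0],[-43.4,-25.6,0,0,0,1.58,0]]'
python3 - <<'E'
from h import *
from scipy.spatial.transform import Rotation as R
o=get_obs();Rt=R.from_rotvec(o['tool_rot']).as_matrix(); print(Rt.round(3),o['q']); print(Rt.T@(np.array([.5254,.2175,.1305])-o['tool_pos'])*100)
E
```

```text
t: 0.77
tool_pos: [0.4131, 0.3439, 0.2181]
tool_rot: [1.922, 2.485, -0.002]
contact_force: [0.3, 0.2, 0.7]
opening: 0.0854
[[-0.251  0.968 -0.001]
 [ 0.968  0.251 -0.001]
 [-0.001 -0.001 -1.   ]] [ 5.56266557e-01 -1.56014786e-01  1.81549021e+00 -9.51264108e-04
  1.48334231e+00  3.02336546e-01]
[-15.04535853   7.69991742   8.77057225]
```

```bash
python3 -m jog '[[-15,7.7,0,0,0,0.58,0],[-15,7.7,0,0,0,0.58,0],[-15,7.7,0,0,0,0.58,0],[-15,7.7,0,0,0,0.58,0],[-15,7.7,0,0,0,0.58,0],[-15,7.7,0,0,0,0.58,0],[-15,7.7,0,0,0,0.58,0]]'
python3 - <<'E'
from h import *
im,c=snap('wrist','w1'); print(proj(c,[.5254,.2175,.1305]))
print(get_obs()['q'])
E
```

```text
t: 1.35
tool_pos: [0.525, 0.2178, 0.2176]
tool_rot: [-2.551, -1.833, 0.004]
contact_force: [0.3, -0.1, -1.1]
opening: 0.0851
(np.float64(318.4407313224394), np.float64(202.89156524078476))
[ 2.64051244e-01 -7.95462695e-02  1.74603364e+00 -8.42786647e-04
  1.47707208e+00  5.87582706e-01]
```

View pics/w1.png

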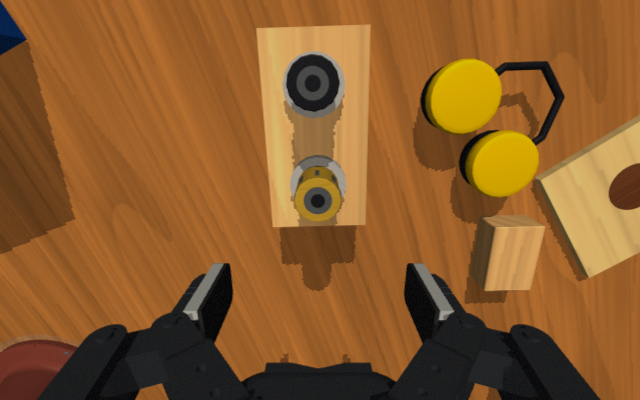

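The wrist view puts the brass nut at (318,201), against a prediction of (318.4,202.9), so the two agree within 2 mm. The black nut at (313,83) is clear of the jaws. I'll descend and grip.

```bash
python3 -m jog '[[0,0,4,0,0,0,0],[0,0,8,0,0,0,0],[0,0,10.5,0,0,0,0],[0,0,11.9,0,0,0,0],[0,0,11.9,0,0,0,0],[0,0,11.9,0,0,0,0]]'; python3 -m jog '[[0,0,0,0,0,0,120],[0,0,0,0,0,0,120],[0,0,0,0,0,0,255],[0,0,0,0,0,0,255],[0,0,0,0,0,0,255],[0,0,0,0,0,0,255]]' 80
```

```text
t: 1.9
tool_pos: [0.5241, 0.2192, 0.099]
tool_rot: [-2.548, -1.837, 0.004]
contact_force: [0.4, 0.5, 0.3]
opening: 0.0856
t: 2.4
tool_pos: [0.5253, 0.2197, 0.1013]
tool_rot: [2.548, 1.837, 0.001]
contact_force: [-1.2, -0.6, 5.6]
opening: 0.0373
```

```bash
python3 -m jog '[[0,0,-0.2,0,0,0,255],[0,0,-0.2,0,0,0,255],[0,0,-0.2,0,0,0,255]]' ; python3 -m jog '[[0,0,-2,0,0,0,255],[0,0,-4,0,0,0,255],[0,0,-8,0,0,0,255],[0,0,-12,0,0,0,255],[0,0,-12,0,0,0,255],[0,0,-12,0,0,0,255]]'
python3 - <<'E'
from h import *
im,c=snap('wrist','w2');im2,_=snap('scene','s2'); v=np.vstack([im,im2])[:,:,::-1]; cv2.imwrite('pics/v2.png',cv2.resize(v,(480,600)))
E
```

```text
t: 2.65
tool_pos: [0.5247, 0.2194, 0.1025]
tool_rot: [2.548, 1.837, -0.001]
contact_force: [0.2, 0.6, -4.9]
opening: 0.0372
t: 3.15
tool_pos: [0.5263, 0.2198, 0.2255]
tool_rot: [2.546, 1.836, 0.008]
contact_force: [-0.4, -0.0, -4.9]
opening: 0.0371
```

View pics/v2.png

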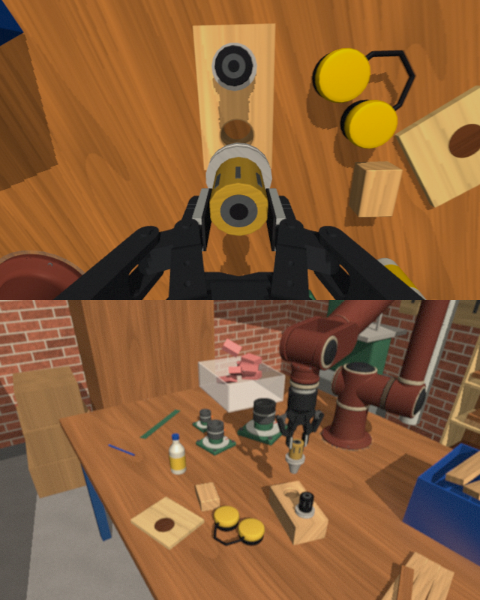

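The holder is gripped and upright, the rack hole is empty and the decoy is untouched. In the full-size wrist picture the nut's top centre is at about (317,283). Next I move beside the stand, high up, so the wrist camera sees it in two places.

```bash
python3 -m jog '[[-4,0,-5,0,0,0,255],[-8,0,-5,0,0,0.1,255],[-12,1,-5,0,0,0.2,255],[-16,1,-5,0,0,0.3,255],[-20,2,-5,0,0,0.4,255],[-24,2,-5,0,0,0.5,255],[-28,2,-5,0,0,0.6,255],[-30,2,-5,0,0,0.6,255]]'
python3 - <<'E'
from h import *
from scipy.spatial.transform import Rotation as R
o=get_obs();Rt=R.from_rotvec(o['tool_rot']).as_matrix(); print(Rt.round(3),o['q'].round(3)); print(Rt.T@(np.array([.40,-.30,.275])-o['tool_pos'])*100)
print('yaw x',np.degrees(np.arctan2(Rt[1,0],Rt[0,0])))
# nut in hand
im,c=snap('wrist','w3'); p=onz(c,317,283,o['tool_pos'][2]+.029); print('nut in tool',Rt.T@(p-o['tool_pos']))
h=cv2.cvtColor(im,cv2.COLOR_RGB2HSV)[240:320,260:380]; m=cv2.inRange(h,(15,100,60),(32,255,255)); ys,xs=np.nonzero(m); print(xs.min()+260,xs.max()+260,ys.min()+240,ys.max()+240)
E
```

```text
t: 3.92
tool_pos: [0.4453, -0.0743, 0.2673]
tool_rot: [-2.978, -0.993, 0.015]
contact_force: [0.5, -0.6, -5.2]
opening: 0.0371
[[ 0.8    0.6   -0.01 ]
 [ 0.6   -0.8   -0.001]
 [-0.009 -0.005 -1.   ]] [-0.328 -0.397  1.929 -0.004  1.618  0.599]
[-17.1791965   15.32647896  -0.69706282]
yaw x 36.890792567772976
nut in tool [-4.36296252e-04 -5.17953108e-05 -2.89974225e-02]
260 379 240 314
```

```bash
python3 -m jog '[[-3,3,-0.7,0,0,0.05,255],[-6,6,-0.7,0,0,0.1,255],[-9,8.5,-0.7,0,0,0.15,255],[-12,11,-0.7,0,0,0.2,255],[-15,13.5,-0.7,0,0,0.2,255],[-17.2,15.3,-0.7,0,0,0.2,255],[-17.2,15.3,-0.7,0,0,0.2,255],[-17.2,15.3,-0.7,0,0,0.2,255]]'
python3 -m jog '[[0,0,0,0,0,0,255],[0,0,0,0,0,0,255]]'
python3 - <<'E'
from h import *
im,c=snap('wrist','w4'); print(proj(c,[.5127,-.2457,.104]))
E
```

```text
t: 4.63
tool_pos: [0.3971, -0.3034, 0.2723]
tool_rot: [-3.062, -0.684, 0.024]
contact_force: [0.4, 0.2, -4.2]
opening: 0.037
t: 4.8
tool_pos: [0.3965, -0.302, 0.2697]
tool_rot: [-3.058, -0.685, 0.028]
contact_force: [-0.3, 0.3, -4.3]
opening: 0.0371
(np.float64(318.17909634101267), np.float64(43.798243302177724))
```

View pics/w4.png

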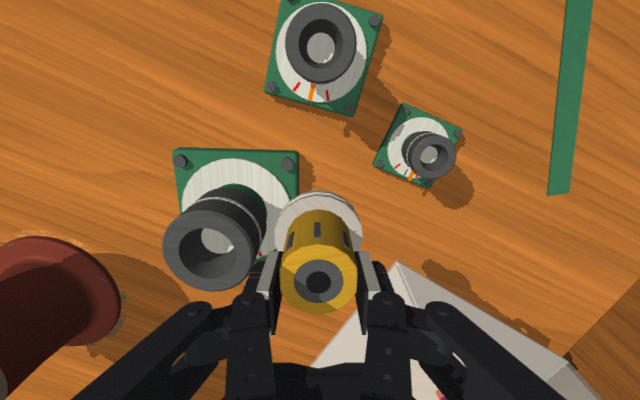

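The wrist view shows the stand's mouth near (320,40), against a prediction of (318,44). The large stand is at (215,240) and the small one at (430,155), and neither is the one meant. I'll take a second view from 4 cm nearer, levelling the tool as I go.

Run:
```python
from h import *
from scipy.spatial.transform import Rotation as R
o=get_obs();Rt=R.from_rotvec(o['tool_rot']).as_matrix(); print(Rt.round(4))
y=np.arctan2(Rt[1,0],Rt[0,0]); T=np.array([[np.cos(y),np.sin(y),0],[np.sin(y),-np.cos(y),0],[0,0,-1]])
print(R.from_matrix(Rt.T@T).as_rotvec(), Rt.T@np.array([.04,.02,0])*100)
```

```text
[[ 0.9041  0.427  -0.018 ]
 [ 0.4271 -0.9042  0.0025]
 [-0.0152 -0.0099 -0.9998]]
[-9.94382417e-03  1.51914493e-02 -7.55326254e-05] [ 4.47050836 -0.10037989 -0.06692443]
```

```bash
python3 -m jog '[[2,0,0,-0.01,0.015,0,255],[4.5,0,0,-0.01,0.015,0,255],[4.5,0,0,-0.01,0.015,0,255],[4.5,0,0,-0.01,0.015,0,255],[4.5,0,0,-0.01,0.015,0,255]]'
python3 - <<'E'
from h import *
from scipy.spatial.transform import Rotation as R
o=get_obs();Rt=R.from_rotvec(o['tool_rot']).as_matrix(); print(Rt.round(4))
im,c=snap('wrist','w5'); print(proj(c,[.5127,-.2457,.104]))
u,v=map(int,proj(c,[.5127,-.2457,.104])); u0,v0=u-60,max(v-65,0)
a=cv2.imread('pics/w4.png')[0:120,260:380]; b=cv2.imread('pics/w5.png')[v0:v0+120,u0:u0+120]; print(u0,v0)
r=lambda x:cv2.resize(x,(400,400),interpolation=cv2.INTER_CUBIC)
cv2.imwrite('pics/c2.png',np.hstack([r(a),r(b)]))
E
```

```text
t: 5.27
tool_pos: [0.4376, -0.282, 0.2695]
tool_rot: [-3.065, -0.69, 0.001]
contact_force: [-0.1, -0.4, -4.7]
opening: 0.0369
[[ 9.035e-01  4.286e-01 -9.000e-04]
 [ 4.286e-01 -9.035e-01 -1.000e-04]
 [-9.000e-04 -3.000e-04 -1.000e+00]]
(np.float64(317.1322943872411), np.float64(97.90086230349968))
257 32
```

View pics/c2.png

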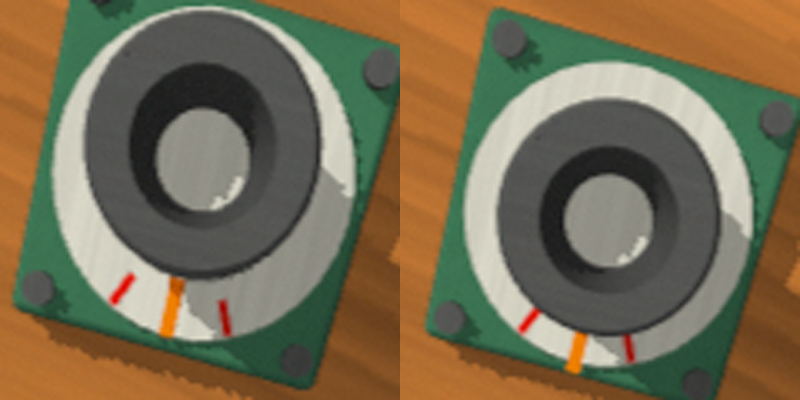

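Crop: the mouth ellipse centre is at left (203,145), i.e. image (320.9,43.5), and right (210,217), i.e. (320.0,97.1). The orange pointer is between the red marks, near zero.

Run:
```python
from h import *
from scipy.spatial.transform import Rotation as R
_,c4=load('w4');_,c5=load('w5');_,ct=load('top0');_,cs=load('scene0')
print(tri((c4,320.9,43.5),(c5,320,97.1)))
for z in(.096,.104,.112): print(z,onz(c4,320.9,43.5,z)[:2],onz(c5,320,97.1,z)[:2],onz(ct,395.5,202.8,z)[:2],onz(cs,287.5,163.8,z)[:2])
print('triplet',tri((ct,395.5,202.8),(c5,320,97.1)))
# sizes of rim in c5
for z in(.096,.104,.112): print(z,np.linalg.norm(onz(c5,257+29.4,97.1,z)-onz(c5,257+96.3,97.1,z)))
print('dial',[onz(c5,257+.3*208,32+.3*214.5,z)[:2] for z in (.018,.025,.045)], np.linalg.norm(onz(c5,257+63*.3,96.3,.022)-onz(c5,257+353*.3,96.3,.022)))
P=np.array([onz(c5,257+.3*x,32+.3*y,.018) for x,y in((90,7),(402,93),(310,420),(25,336))]);print(P.round(4))
tip=onz(c5,257+.3*173,32+.3*372,.05);print('tip',tip)
```

```text
(array([ 0.51452921, -0.24782956,  0.10032381]), np.float64(0.00033062247799057483))
0.096 [ 0.51496224 -0.24742789] [ 0.51461403 -0.2479978 ] [ 0.5123002  -0.24570462] [ 0.50687618 -0.25946607]
0.104 [ 0.51401302 -0.24790341] [ 0.51460492 -0.24795429] [ 0.51092281 -0.2442097 ] [ 0.51467893 -0.24621715]
0.112 [ 0.5130638  -0.24837893] [ 0.51459581 -0.24791079] [ 0.50954542 -0.24271477] [ 0.52248169 -0.23296824]
triplet (array([ 0.51458866, -0.24810675,  0.08294198]), np.float64(0.00011061493455529616))
0.096 0.06821365232159018
0.104 0.0665529353521607
0.112 0.06489221838273114
dial [array([ 0.51518445, -0.24735371]), array([ 0.51516818, -0.24733403]), array([ 0.51512172, -0.24727781])] 0.10859691273127585
[[ 0.5601 -0.1795  0.018 ]
 [ 0.5833 -0.2932  0.018 ]
 [ 0.4622 -0.3182  0.018 ]
 [ 0.4437 -0.2018  0.018 ]]
tip [ 0.46047558 -0.25911938  0.05      ]
```

The axis comes out at (0.5147, -0.2477), with the mouth at about 0.098–0.100. The rim measures 68 mm and the dial 108.6 mm, which match the text. The holder is centred in the jaws, so I move over the axis.

```bash
cat > go.py <<'E'
from h import *; import sys
from scipy.spatial.transform import Rotation as R
def st(tx=.5147,ty=-.2477):
    o=get_obs();Rt=R.from_rotvec(o['tool_rot']).as_matrix(); y=np.arctan2(Rt[1,0],Rt[0,0]); T=np.array([[np.cos(y),np.sin(y),0],[np.sin(y),-np.cos(y),0],[0,0,-1]])
    print('t',o['t'].__round__(2),'pos',o['tool_pos'].round(4),'yaw',round(y,3),'level rv',R.from_matrix(Rt.T@T).as_rotvec().round(4),'F',o['contact_force'].round(1),'M',o['wrist_torque'].round(2),'q6',o['q'][5].round(2))
    print('to axis, tool cm',(Rt.T@(np.array([tx,ty,o['tool_pos'][2]])-o['tool_pos'])*100).round(2))
if __name__=='__main__': st(*map(float,sys.argv[1:]))
E
python3 go.py
```

```text
t 5.32 pos [ 0.4374 -0.2823  0.2696] yaw 0.442 level rv [-0.0001  0.0007 -0.    ] F [-0.3 -0.3 -5.4] M [-0.04  0.01  0.03] q6 0.41
to axis, tool cm [ 8.47  0.18 -0.01]
```

```bash
python3 -m jog '[[4,0.1,0,0,0,0,255],[8,0.2,0,0,0,0,255],[8.5,0.2,0,0,0,0,255],[8.5,0.2,3,0,0,0,255],[8.5,0.2,6,0,0,0,255],[8.5,0.2,8.5,0,0,0,255],[8.5,0.2,8.5,0,0,0,255],[8.5,0.2,8.5,0,0,0,255]]'; python3 go.py
```

```text
t: 5.98
tool_pos: [0.5136, -0.2473, 0.1828]
tool_rot: [-3.062, -0.688, 0.006]
contact_force: [0.1, 0.4, -4.5]
opening: 0.0371
t 5.98 pos [ 0.5136 -0.2473  0.1828] yaw 0.442 level rv [-0.0036  0.0031 -0.    ] F [ 0.1  0.4 -4.5] M [-0.03 -0.09 -0.04] q6 0.55
to axis, tool cm [ 0.09  0.08 -0.  ]
```

```bash
python3 -m jog '[[0.1,0.1,1,0,0,0,255],[0.1,0.1,2,0,0,0,255],[0.1,0.1,2.8,0,0,0,255],[0.1,0.1,2.8,0,0,0,255],[0.1,0.1,2.8,0,0,0,255],[0.1,0.1,2.8,0,0,0,255]]'; python3 go.py
```

```text
t: 6.48
tool_pos: [0.5151, -0.2479, 0.1553]
tool_rot: [-3.063, -0.688, 0.005]
contact_force: [0.0, 0.4, -5.4]
opening: 0.0368
t 6.48 pos [ 0.5151 -0.2479  0.1553] yaw 0.442 level rv [-0.0029  0.0027 -0.    ] F [ 0.   0.4 -5.4] M [-0.07  0.01 -0.01] q6 0.55
to axis, tool cm [-0.02 -0.04  0.  ]
```

```bash
python3 -m jog '[[0,0,0.2,0,0,0,255],[0,0,0.4,0,0,0,255],[0,0,0.6,0,0,0,255],[0,0,0.6,0,0,0,255]]'; for i in 1; do python3 -m jog '[[0,0,0.1,0,0,0,255],[0,0,0.2,0,0,0,255],[0,0,0.2,0,0,0,255]]';  python3 -m jog '[[0,0,0.1,0,0,0,255],[0,0,0.2,0,0,0,255],[0,0,0.2,0,0,0,255]]'; done; python3 go.py
```

```text
t: 6.82
tool_pos: [0.5148, -0.2478, 0.1489]
tool_rot: [-3.063, -0.688, 0.006]
contact_force: [0.5, 0.3, -4.9]
opening: 0.0371
t: 7.07
tool_pos: [0.5146, -0.2476, 0.1465]
tool_rot: [-3.062, -0.688, 0.006]
contact_force: [0.7, 0.1, -4.2]
opening: 0.0371
t: 7.32
tool_pos: [0.5145, -0.2476, 0.1443]
tool_rot: [-3.062, -0.688, 0.007]
contact_force: [0.8, -0.1, -4.0]
opening: 0.0371
t 7.32 pos [ 0.5145 -0.2476  0.1443] yaw 0.442 level rv [-0.0043  0.0036 -0.    ] F [ 0.8 -0.1 -4. ] M [0.04 0.02 0.02] q6 0.55
to axis, tool cm [ 0.01  0.02 -0.  ]
```

```bash
python3 -m jog '[[0,0,0.1,-0.004,0.004,0,255],[0,0,0.2,-0.004,0.004,0,255],[0,0,0.2,-0.004,0.004,0,255]]';  python3 -m jog '[[0,0,0.1,0,0,0,255],[0,0,0.2,0,0,0,255],[0,0,0.2,0,0,0,255]]';python3 -m jog '[[0,0,0.1,0,0,0,255],[0,0,0.1,0,0,0,255]]'; python3 go.py
```

```text
t: 7.57
tool_pos: [0.5142, -0.2475, 0.142]
tool_rot: [-3.065, -0.688, 0.0]
contact_force: [-0.6, 0.5, -3.3]
opening: 0.0367
t: 7.82
tool_pos: [0.5139, -0.2475, 0.1401]
tool_rot: [-3.064, -0.688, 0.001]
contact_force: [-1.4, 0.2, -2.0]
opening: 0.0371
t: 7.98
tool_pos: [0.5138, -0.2474, 0.1393]
tool_rot: [-3.064, -0.688, 0.002]
contact_force: [-3.2, 1.8, -0.3]
opening: 0.0372
t 7.98 pos [ 0.5138 -0.2474  0.1393] yaw 0.442 level rv [-0.0015  0.001  -0.    ] F [-3.2  1.8 -0.3] M [ 0.29  0.65 -0.01] q6 0.55
to axis, tool cm [ 0.07  0.06 -0.  ]
```

The wall is pushing the tool toward -x,+y, so I shift about 1 mm that way and keep feeling down.

```bash
python3 -m jog '[[-0.06,-0.08,0,0,0,0,255],[-0.06,-0.08,0,0,0,0,255],[-0.06,-0.08,0,0,0,0,255]]'; python3 go.py;  python3 -m jog '[[0,0,0.1,0,0,0,255],[0,0,0.1,0,0,0,255]]'; python3 go.py
```

```text
t: 8.23
tool_pos: [0.5132, -0.2473, 0.1393]
tool_rot: [-3.065, -0.688, 0.001]
contact_force: [0.4, -0.8, -4.5]
opening: 0.0369
t 8.23 pos [ 0.5132 -0.2473  0.1393] yaw 0.442 level rv [-0.0003  0.0005 -0.    ] F [ 0.4 -0.8 -4.5] M [-0.27  0.08  0.01] q6 0.55
to axis, tool cm [ 0.12  0.1  -0.  ]
t: 8.4
tool_pos: [0.5133, -0.2475, 0.1389]
tool_rot: [3.065, 0.688, -0.001]
contact_force: [-1.5, 1.0, 1.4]
opening: 0.0371
t 8.4 pos [ 0.5133 -0.2475  0.1389] yaw 0.442 level rv [0.0001 0.0004 0.    ] F [-1.5  1.   1.4] M [0.1  0.47 0.02] q6 0.55
to axis, tool cm [ 0.11  0.08 -0.  ]
```

```bash
python3 -m jog '[[-0.03,-0.04,0.05,0,0,0,255],[-0.03,-0.04,0.05,0,0,0,255],[-0.03,-0.04,0.05,0,0,0,255]]'; python3 go.py;  python3 -m jog '[[0,0,0.07,0,0,0,255],[0,0,0.07,0,0,0,255],[0,0,0.07,0,0,0,255]]'; python3 go.py
```

```text
t: 8.65
tool_pos: [0.5132, -0.2474, 0.1389]
tool_rot: [3.065, 0.688, 0.001]
contact_force: [-1.5, 0.0, 1.6]
opening: 0.0367
t 8.65 pos [ 0.5132 -0.2474  0.1389] yaw 0.442 level rv [ 0.0009 -0.0002 -0.    ] F [-1.5  0.   1.6] M [-0.01  0.24 -0.03] q6 0.55
to axis, tool cm [0.12 0.09 0.  ]
t: 8.9
tool_pos: [0.5134, -0.2474, 0.1388]
tool_rot: [3.064, 0.688, 0.001]
contact_force: [-2.8, 1.2, 4.2]
opening: 0.0371
t 8.9 pos [ 0.5134 -0.2474  0.1388] yaw 0.442 level rv [ 0.0011 -0.0004 -0.    ] F [-2.8  1.2  4.2] M [ 0.33  0.7  -0.05] q6 0.55
to axis, tool cm [0.11 0.08 0.  ]
```

It stops at z ≈ 0.1388, which would put the mouth at about 0.103, but a lateral reaction remains. A lateral wiggle under light pressure should tell home from wedged.

```bash
python3 -m jog '[[-0.1,-0.1,0,0,0,0,255],[-0.1,-0.1,0,0,0,0,255],[-0.1,-0.1,0,0,0,0,255]]'; python3 go.py;  python3 -m jog '[[-0.1,-0.1,0,0,0,0,255],[-0.1,-0.1,0,0,0,0,255],[-0.1,-0.1,0,0,0,0,255]]'; python3 go.py
python3 - <<'E'
from h import *
im,c=snap('scene','s6'); u,v=map(int,proj(c,[.5134,-.2474,.12])); cv2.imwrite('pics/c6.png',cv2.resize(cv2.imread('pics/s6.png')[v-35:v+35,u-40:u+40],None,fx=7,fy=7,interpolation=cv2.INTER_CUBIC)); print(u-40,v-35)
E
```

```text
t: 9.15
tool_pos: [0.5126, -0.2474, 0.1389]
tool_rot: [3.063, 0.688, 0.004]
contact_force: [1.8, -1.2, -1.1]
opening: 0.0372
t 9.15 pos [ 0.5126 -0.2474  0.1389] yaw 0.442 level rv [ 0.003  -0.0017 -0.    ] F [ 1.8 -1.2 -1.1] M [-0.38 -0.32  0.05] q6 0.55
to axis, tool cm [0.17 0.12 0.  ]
t: 9.4
tool_pos: [0.5122, -0.2473, 0.1389]
tool_rot: [3.061, 0.687, 0.007]
contact_force: [3.9, -2.5, -1.3]
opening: 0.037
t 9.4 pos [ 0.5122 -0.2473  0.1389] yaw 0.442 level rv [ 0.0052 -0.0034 -0.    ] F [ 3.9 -2.5 -1.3] M [-0.6  -0.88  0.04] q6 0.55
to axis, tool cm [0.21 0.14 0.  ]
247 123
```

View pics/c6.png

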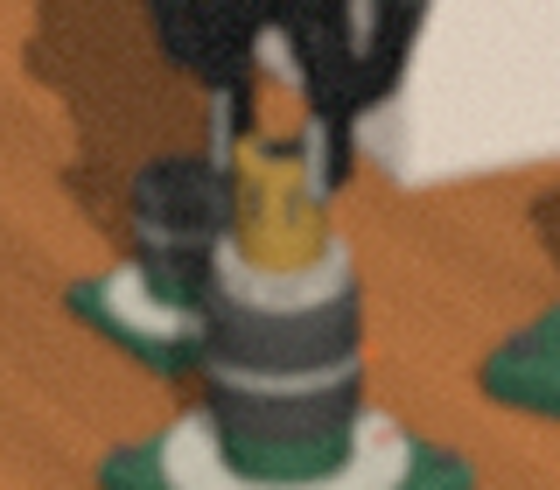

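The lateral force reverses as I shift while z holds at 0.1389, so it is a firm seat, not a wedge. The view agrees: the flange sits just on the socket. I re-centre, level and press.

```bash
python3 -m jog '[[0.07,0.05,0,0.005,-0.003,0,255],[0.07,0.05,0,0.005,-0.003,0,255],[0.07,0.05,0,0.005,-0.003,0,255]]'; python3 go.py;  python3 -m jog '[[0,0,0.05,0,0,0,255],[0,0,0.05,0,0,0,255],[0,0,0.05,0,0,0,255]]'; python3 go.py
```

```text
t: 9.7
tool_pos: [0.5128, -0.2475, 0.1389]
tool_rot: [-3.065, -0.688, 0.0]
contact_force: [1.0, -0.9, -0.4]
opening: 0.0368
t 9.7 pos [ 0.5128 -0.2475  0.1389] yaw 0.442 level rv [-0.0002  0.0002 -0.    ] F [ 1.  -0.9 -0.4] M [-0.36 -0.16 -0.06] q6 0.55
to axis, tool cm [ 0.16  0.1  -0.  ]
t: 9.95
tool_pos: [0.5129, -0.2475, 0.1388]
tool_rot: [-3.065, -0.688, 0.0]
contact_force: [-0.9, -1.1, 2.6]
opening: 0.0373
t 9.95 pos [ 0.5129 -0.2475  0.1388] yaw 0.442 level rv [-0.0002  0.     -0.    ] F [-0.9 -1.1  2.6] M [-0.08  0.03  0.03] q6 0.55
to axis, tool cm [ 0.15  0.1  -0.  ]
```

```bash
python3 -m jog '[[0,0,0.07,0,0,0,255],[0,0,0.12,0,0,0,255],[0,0,0.12,0,0,0,255]]'; python3 go.py;  python3 -m jog '[[0,0,0.12,0,0,0,255],[0,0,0.17,0,0,0,255],[0,0,0.17,0,0,0,255]]'; python3 go.py
```

```text
t: 10.2
tool_pos: [0.5131, -0.2475, 0.1388]
tool_rot: [-3.065, -0.688, -0.0]
contact_force: [-1.4, 1.2, 7.0]
opening: 0.0372
t 10.2 pos [ 0.5131 -0.2475  0.1388] yaw 0.442 level rv [ 0.     -0.0002 -0.    ] F [-1.4  1.2  7. ] M [ 0.17  0.27 -0.02] q6 0.55
to axis, tool cm [0.14 0.09 0.  ]
t: 10.45
tool_pos: [0.5132, -0.2475, 0.1387]
tool_rot: [-3.065, -0.688, -0.001]
contact_force: [-2.7, 0.6, 8.9]
opening: 0.0371
t 10.45 pos [ 0.5132 -0.2475  0.1387] yaw 0.442 level rv [ 0.0001 -0.0003 -0.    ] F [-2.7  0.6  8.9] M [ 0.32  0.51 -0.03] q6 0.55
to axis, tool cm [0.13 0.08 0.  ]
```

Seated at z 0.1387 with a 9 N press. Now I turn anticlockwise (az negative) with slightly more press, checking partway.

```bash
python3 -m jog '[[-0.02,-0.02,0.21,0,0,-0.05,255],[-0.02,-0.02,0.21,0,0,-0.1,255],[-0.02,-0.02,0.21,0,0,-0.15,255],[-0.02,-0.02,0.21,0,0,-0.2,255],[-0.02,-0.02,0.21,0,0,-0.25,255],[-0.02,-0.02,0.21,0,0,-0.3,255]]'; python3 go.py
python3 - <<'E'
from h import *
im,c=snap('top','t7'); u,v=map(int,proj(c,[.5134,-.2474,.06])); cv2.imwrite('pics/c7.png',cv2.resize(cv2.imread('pics/t7.png')[v-30:v+40,u-45:u+45],None,fx=7,fy=7,interpolation=cv2.INTER_CUBIC))
E
```

```text
t: 10.95
tool_pos: [0.5133, -0.2476, 0.1387]
tool_rot: [2.927, 1.141, 0.001]
contact_force: [-2.9, 1.0, 9.5]
opening: 0.037
t 10.95 pos [ 0.5133 -0.2476  0.1387] yaw 0.743 level rv [ 0.0008 -0.0006 -0.    ] F [-2.9  1.   9.5] M [ 0.27  0.62 -0.31] q6 0.25
to axis, tool cm [0.1  0.11 0.  ]
```

View pics/c7.png

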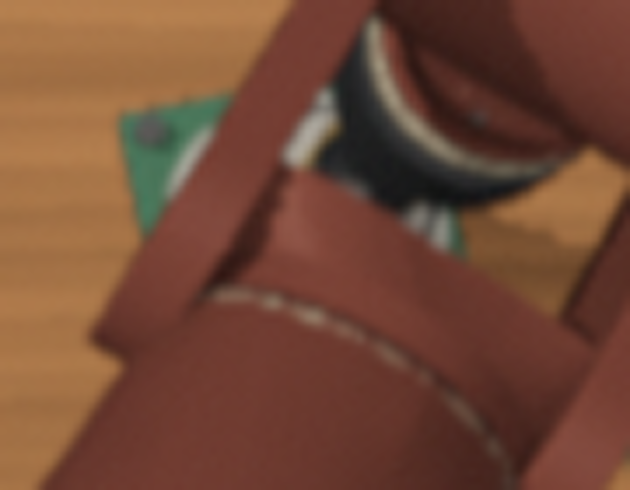

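The arm blocks the top view. The yaw moment of -0.31 N m matches the bearing drag, so the socket is being driven. I'll press a little more, continue, and use the scene camera to track orange pixels.

```bash
cat > or.py <<'E'
from h import *
import sys
def orange(f):
    im,c=load(f); u0,v0=map(int,proj(c,[.5134,-.2474,.06])); w=im[v0-30:v0+30,u0-35:u0+45].astype(int); s=w[:,:,2]-w[:,:,0]; hsv=cv2.cvtColor(w.astype(np.uint8),cv2.COLOR_BGR2HSV)
    m=(hsv[:,:,1]>150)&(hsv[:,:,0]>4)&(hsv[:,:,0]<14)&(hsv[:,:,2]>150); r=((hsv[:,:,0]<4)|(hsv[:,:,0]>172))&(hsv[:,:,1]>90)&(hsv[:,:,2]>110)
    for k,q in (('orange',m),('red',r)):
        ys,xs=np.nonzero(q); print(f,k,len(xs),sorted(zip(xs+u0-35,ys+v0-30))[:14])
for f in sys.argv[1:]:
    if f[-1]=='!': f=f[:-1]; snap('scene',f)
    orange(f)
E
python3 -m jog '[[-0.03,0,0.25,0,0,-0.05,255],[-0.03,0,0.25,0,0,-0.1,255],[-0.03,0,0.25,0,0,-0.15,255],[-0.03,0,0.25,0,0,-0.2,255],[-0.03,0,0.25,0,0,-0.25,255],[-0.03,0,0.25,0,0,-0.3,255],[-0.03,0,0.25,0,0,-0.31,255]]'; python3 go.py; python3 or.py scene0 s6 s8!
python3 - <<'E'
from h import *
_,c=load('s8')
for th in (-.6,-.44,0,.3,.44,.6):
    a=np.pi+.2+th; print(th,[np.round(proj(c,[.5138+r*np.cos(a),-.2474+r*np.sin(a),.047]),1) for r in(.036,.053)])
E
```

```text
t: 11.58
tool_pos: [0.5134, -0.2479, 0.1387]
tool_rot: [2.713, 1.583, 0.002]
contact_force: [-3.8, 1.8, 11.5]
opening: 0.0369
t 11.58 pos [ 0.5134 -0.2479  0.1387] yaw 1.056 level rv [ 0.0015 -0.0007 -0.    ] F [-3.8  1.8 11.5] M [ 0.44  0.76 -0.31] q6 -0.07
to axis, tool cm [0.08 0.11 0.  ]
scene0 orange 1674 [(np.int64(252), np.int64(146)), (np.int64(252), np.int64(147)), (np.int64(252), np.int64(148)), (np.int64(252), np.int64(150)), (np.int64(252), np.int64(151)), (np.int64(252), np.int64(152)), (np.int64(252), np.int64(153)), (np.int64(252), np.int64(154)), (np.int64(252), np.int64(155)), (np.int64(252), np.int64(156)), (np.int64(252), np.int64(157)), (np.int64(252), np.int64(166)), (np.int64(252), np.int64(168)), (np.int64(252), np.int64(174))]
scene0 red 0 []
s6 orange 1690 [(np.int64(252), np.int64(146)), (np.int64(252), np.int64(147)), (np.int64(252), np.int64(148)), (np.int64(252), np.int64(149)), (np.int64(252), np.int64(150)), (np.int64(252), np.int64(151)), (np.int64(252), np.int64(152)), (np.int64(252), np.int64(153)), (np.int64(252), np.int64(154)), (np.int64(252), np.
[... 236 characters left out ...]
.int64(252), np.int64(154)), (np.int64(252), np.int64(156)), (np.int64(252), np.int64(157)), (np.int64(252), np.int64(158)), (np.int64(252), np.int64(159)), (np.int64(252), np.int64(160)), (np.int64(252), np.int64(166)), (np.int64(252), np.int64(167)), (np.int64(252), np.int64(168)), (np.int64(252), np.int64(171)), (np.int64(252), np.int64(172)), (np.int64(252), np.int64(173))]
s8 red 0 []
-0.6 [array([299.6, 179.2]), array([305.1, 178.8])]
-0.44 [array([299.2, 178.3]), array([304.4, 177.5])]
0 [array([296.5, 176.2]), array([300.5, 174.4])]
0.3 [array([293.8, 175.2]), array([296.5, 172.9])]
0.44 [array([292.3, 174.9]), array([294.3, 172.4])]
0.6 [array([290.5, 174.6]), array([291.7, 172.1])]
```

Run:
```python
from h import *
for f in('scene0','s6','s8'):
    im,_=load(f); print(f); 
    for v in (171,173,175): print([tuple(int(q) for q in im[v,u,::-1]) for u in range(296,306)])
```

```text
scene0
[(61, 59, 58), (69, 61, 54), (112, 72, 50), (163, 102, 59), (175, 109, 62), (167, 104, 60), (165, 106, 59), (167, 108, 64), (161, 103, 59), (166, 104, 61)]
[(73, 71, 66), (91, 81, 72), (150, 96, 77), (192, 104, 58), (188, 103, 54), (171, 103, 55), (165, 105, 63), (170, 112, 68), (167, 106, 63), (162, 103, 56)]
[(109, 107, 100), (107, 103, 94), (120, 91, 71), (153, 96, 59), (160, 100, 57), (156, 99, 53), (158, 100, 57), (161, 100, 60), (168, 108, 63), (165, 103, 58)]
s6
[(53, 53, 53), (68, 61, 53), (118, 77, 53), (165, 100, 57), (180, 109, 64), (170, 107, 60), (173, 111, 64), (169, 109, 62), (170, 110, 66), (172, 111, 66)]
[(76, 76, 72), (97, 84, 76), (150, 98, 72), (194, 106, 60), (195, 107, 53), (177, 110, 63), (168, 106, 60), (170, 107, 63), (177, 114, 69), (172, 109, 64)]
[(114, 113, 102), (113, 108, 100), (122, 91, 73), (155, 100, 63), (168, 105, 60), (162, 99, 54), (165, 105, 62), (165, 104, 62), (165, 104, 56), (170, 107, 62)]
s8
[(59, 61, 57), (64, 59, 54), (107, 74, 51), (153, 99, 58), (170, 112, 62), (171, 108, 60), (166, 106, 59), (173, 111, 65), (169, 111, 65), (166, 106, 57)]
[(80, 80, 72), (92, 88, 82), (121, 93, 76), (155, 104, 68), (165, 104, 63), (166, 105, 59), (168, 109, 62), (170, 109, 63), (177, 116, 70), (168, 110, 63)]
[(116, 116, 107), (110, 107, 98), (118, 93, 75), (149, 93, 55), (163, 106, 62), (161, 104, 54), (166, 104, 62), (164, 105, 60), (164, 101, 55), (168, 108, 59)]
```

The orange tip at (299,173) has vanished behind the socket, so it turned with the hand, which turned +0.61 rad. Now clockwise.

```bash
python3 -m jog '[[-0.03,-0.02,0.24,0,0,0.08,255],[-0.03,-0.02,0.24,0,0,0.16,255],[-0.03,-0.02,0.24,0,0,0.24,255],[-0.03,-0.02,0.24,0,0,0.32,255],[-0.03,-0.02,0.24,0,0,0.40,255],[-0.03,-0.02,0.24,0,0,0.48,255],[-0.03,-0.02,0.24,0,0,0.54,255],[-0.03,-0.02,0.24,0,0,0.61,255]]'; python3 go.py; python3 -m jog '[[-0.03,-0.02,0.24,0,0,0.08,255],[-0.03,-0.02,0.24,0,0,0.16,255],[-0.03,-0.02,0.24,0,0,0.24,255],[-0.03,-0.02,0.24,0,0,0.32,255],[-0.03,-0.02,0.24,0,0,0.40,255],[-0.03,-0.02,0.24,0,0,0.48,255],[-0.03,-0.02,0.24,0,0,0.54,255],[-0.03,-0.02,0.24,0,0,0.60,255]]'; python3 go.py
python3 - <<'E'
from h import *
im,_=snap('scene','s9')
for v in range(171,182,2): print([tuple(int(q) for q in im[v,u]) for u in range(297,308)])
E
```

```text
t: 12.3
tool_pos: [0.5133, -0.2477, 0.1387]
tool_rot: [3.065, 0.691, 0.003]
contact_force: [-4.7, 3.2, 12.4]
opening: 0.0375
t 12.3 pos [ 0.5133 -0.2477  0.1387] yaw 0.444 level rv [ 0.0004 -0.0018 -0.    ] F [-4.7  3.2 12.4] M [0.63 0.73 0.3 ] q6 0.55
to axis, tool cm [0.12 0.06 0.  ]
t: 12.97
tool_pos: [0.5133, -0.2474, 0.1387]
tool_rot: [-3.131, 0.248, -0.004]
contact_force: [-4.8, 2.8, 12.0]
opening: 0.0372
t 12.97 pos [ 0.5133 -0.2474  0.1387] yaw -0.158 level rv [-0.0009 -0.0022  0.    ] F [-4.8  2.8 12. ] M [0.47 0.64 0.33] q6 1.15
to axis, tool cm [0.14 0.   0.  ]
[(73, 64, 56), (117, 75, 48), (163, 102, 57), (172, 110, 61), (167, 107, 60), (175, 111, 68), (171, 110, 68), (171, 108, 65), (168, 109, 62), (172, 108, 62), (171, 109, 59)]
[(101, 87, 78), (155, 95, 75), (195, 106, 60), (185, 111, 62), (165, 105, 60), (172, 110, 69), (169, 110, 65), (173, 111, 68), (169, 108, 61), (173, 112, 65), (173, 110, 65)]
[(117, 103, 95), (155, 97, 70), (199, 105, 61), (191, 109, 59), (175, 105, 55), (175, 109, 62), (181, 112, 63), (173, 105, 58), (167, 105, 58), (172, 108, 62), (170, 106, 59)]
[(84, 67, 58), (157, 85, 53), (212, 106, 47), (225, 114, 51), (221, 113, 48), (222, 108, 41), (224, 116, 55), (206, 109, 50), (176, 101, 54), (169, 107, 62), (167, 106, 60)]
[(73, 56, 49), (130, 75, 54), (177, 101, 50), (182, 105, 54), (178, 105, 57), (174, 107, 56), (174, 107, 58), (171, 106, 59), (162, 104, 59), (163, 104, 57), (165, 106, 60)]
[(69, 70, 64), (104, 91, 78), (137, 113, 95), (158, 122, 98), (160, 118, 87), (163, 111, 75), (162, 101, 61), (158, 101, 55), (158, 100, 53), (164, 104, 61), (161, 107, 61)]
```

```bash
python3 -m jog '[[-0.02,-0.02,0.23,0,0,0.04,255],[-0.02,-0.02,0.23,0,0,0.06,255],[-0.02,-0.02,0.23,0,0,0.06,255]]'; python3 go.py
python3 - <<'E'
from h import *
snap('scene','s10'); im,c=load('s10')
cv2.imwrite('pics/c10.png',cv2.resize(im[135:205,255:335],None,fx=7,fy=7,interpolation=cv2.INTER_CUBIC))
for th in (-.44,-.6): 
    a=np.pi+.2+th; print([np.round((np.array(proj(c,[.5138+.05*np.cos(a),-.2474+.05*np.sin(a),z]))-(255,135))*7) for z in(.022,.047)])
E
```

```text
t: 13.27
tool_pos: [0.5134, -0.2473, 0.1387]
tool_rot: [-3.122, 0.345, -0.004]
contact_force: [-4.1, 2.3, 12.3]
opening: 0.0369
t 13.27 pos [ 0.5134 -0.2473  0.1387] yaw -0.22 level rv [-0.0006 -0.0024  0.    ] F [-4.1  2.3 12.3] M [0.26 0.72 0.13] q6 1.21
to axis, tool cm [0.14 0.01 0.  ]
[array([339., 348.]), array([339., 298.])]
[array([344., 356.]), array([344., 307.])]
```

View pics/c10.png

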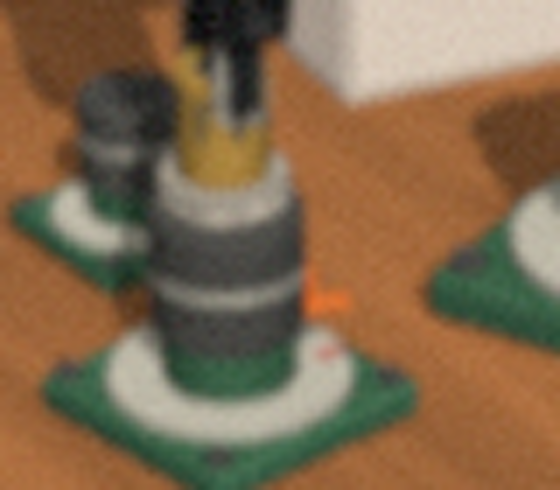

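The crop shows the pointer tip at (348,298) and the red mark at (330,348), with the holder upright. I'll unload, release, back off and check the angle from the wrist camera.

```bash
python3 -m jog '[[-0.03,-0.03,0.08,0,-0.002,0,255],[-0.03,-0.03,0,0,-0.002,0,255],[-0.03,-0.03,0,0,-0.002,0,255]]'; python3 go.py; python3 -m jog '[[0,0,0,0,0,0,180],[0,0,0,0,0,0,130],[0,0,0,0,0,0,80],[0,0,0,0,0,0,80],[0,0,0,0,0,0,80]]' ; python3 go.py
```

```text
t: 13.57
tool_pos: [0.513, -0.2471, 0.1387]
tool_rot: [-3.123, 0.344, -0.0]
contact_force: [-1.3, -1.5, 3.7]
opening: 0.037
t 13.57 pos [ 0.513  -0.2471  0.1387] yaw -0.22 level rv [-0.0001 -0.0002  0.    ] F [-1.3 -1.5  3.7] M [-0.27  0.34  0.13] q6 1.21
to axis, tool cm [0.18 0.02 0.  ]
t: 13.98
tool_pos: [0.5128, -0.2468, 0.1382]
tool_rot: [-3.122, 0.344, 0.001]
contact_force: [0.6, -0.2, -0.8]
opening: 0.0584
t 13.98 pos [ 0.5128 -0.2468  0.1382] yaw -0.22 level rv [-0.0008  0.0005 -0.    ] F [ 0.6 -0.2 -0.8] M [-0.01  0.01  0.01] q6 1.21
to axis, tool cm [ 0.2   0.05 -0.  ]
```

```bash
python3 -m jog '[[0,0,-2,0,0,0,80],[0,0,-5,0,0,0,80],[0,0,-9,0,0,0,60],[0,0,-13,0,0,0,60],[-4,0,-15,0,0,0,60],[-8,0,-15,0,0,0,60],[-9,0,-15,0,0,0,60],[-9,0,-15,0,0,0,60]]'; python3 -m jog '[[0,0,0,0,0,0,60],[0,0,0,0,0,0,60]]'; python3 go.py
python3 - <<'E'
from h import *
im,c=snap('wrist','w11'); u,v=map(int,proj(c,[.5134,-.2474,.08])); print(u,v)
v0=max(v-90,0);u0=u-100; print(u0,v0,proj(c,[.5134,-.2474,.1623]))
cv2.imwrite('pics/c11.png',cv2.resize(cv2.imread('pics/w11.png')[v0:v0+190,u0:u0+200],None,fx=3,fy=3,interpolation=cv2.INTER_CUBIC))
E
```

```text
t: 14.65
tool_pos: [0.4236, -0.2269, 0.2892]
tool_rot: [3.122, -0.346, 0.002]
contact_force: [1.0, 0.2, 0.3]
opening: 0.0656
t: 14.82
tool_pos: [0.424, -0.227, 0.2891]
tool_rot: [3.122, -0.346, 0.003]
contact_force: [0.4, -0.5, -0.1]
opening: 0.0653
t 14.82 pos [ 0.424  -0.227   0.2891] yaw -0.221 level rv [-0.0001 -0.0018  0.    ] F [ 0.4 -0.5 -0.1] M [-0.01  0.01 -0.  ] q6 1.14
to axis, tool cm [9.31 0.03 0.02]
317 90
217 0 (np.float64(318.00235551381735), np.float64(88.76735316811622))
```

View pics/c11.png

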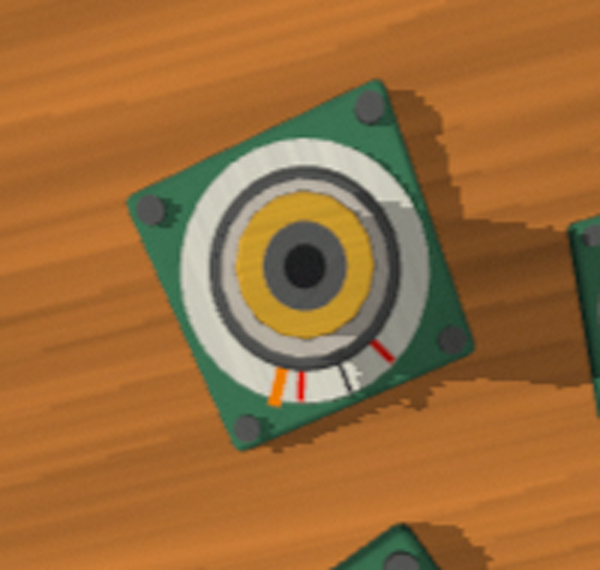

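The wrist crop shows the nut (304,266), flange and socket all concentric. The pointer (278,390) is beyond the clockwise red mark (301,388), at about -0.63 rad. That matches the start angle of ≈0.01 plus the hand turns (+0.614, then -1.276), so the taper did not slip and the anticlockwise end was about +0.62. Handing in.

```bash
python3 -c "
from station import *
print(finish_job())"
```

```text
the job is handed in; nothing more can be done
None
```

I moved the brass-nut holder from the rack into the middle-sized green stand, seated it, rocked the socket both ways and let go. I handed in at about 14.9 s.

- **Seat:** It stopped firmly with the TCP at z = 0.1387–0.1389, which puts the mouth at about 0.103 m. Wiggling it sideways did not lower it, so I took it as home rather than wedged. I did not measure its height again after letting go.
- **Rocking:** I pressed with about 9–12 N by the wrist force reading, so the seat carried about 17 N at most with the holder's weight. The reading was 9–9.5 N during the first half of the anticlockwise turn, just under the 10 N you gave. The turning moment was about 0.3 N m, matching the bearing drag.
- **Clockwise end:** The last wrist picture shows the pointer about 11° beyond the clockwise red mark, at about -0.63 rad. The nut, flange and socket look concentric.
- **Anticlockwise end:** The arm blocked the view, so I never saw the pointer pass that mark. I infer about +0.62 rad because the pointer vanished behind the socket, and because the hand turns (+0.61, then -1.28 rad) add up to the final angle with no slip.

**Disagreements:**
- The wrist camera gave the mouth height as 0.097–0.100 m against 0.103 m by feel; the first top and scene views gave 0.103 m.
- The stand axis was about 1.5 mm off the camera estimate, and I corrected it by feel.
- The gripper read 37 mm on the 40 mm nut.

I did not touch the decoy, glue, offcut or muffs.

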